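Returning spent battery packs through the sprung flap

TASK

Both spent battery packs belong in the grey returns box: lift the solder spool off the box's infeed shelf and stand it upright on the bench, then push each pack along the shelf and in through the sprung flap, so that both packs end up inside the box with the flap snapped shut behind them. The spool must not go into the box. Leave everything else on the bench where it is.

Things in the scene. Friction and masses are not known exactly. Their poses are not given: they have to be found in the camera images.
- returns: Grey steel returns box fixed on the bench, 200 wide (its y), 260 deep, 225 high, clear window in its top; place and heading vary. Origin: at bench level under the flap, in the front wall's plane (wall 6 thick). Its x points into the box, the way packs are pushed; z up. Right behind the sill a polished slide slopes down at 30 degrees to the back: a pack pushed until well over half of it is past the sill tips and slides in by itself.
- shelf_mid (a point): Middle of the top of the flat, polished (slippery) aluminium infeed shelf in front of the box: 165 above the bench, no rails; in the box's frame it spans x -254 to 0 mm and y -85 to 85, and this point is at x = -127.
- sill (a point): Middle of the lower edge of the opening in the box's front wall, level with the shelf. The opening is 100 wide (y -50 to 50) and 50 high (165 to 215 above the bench); the wall above it ends at 225, the box's top, so fingers pointing down cannot pass into it.
- flap (a joint): The polished steel flap that fills the opening, 94 wide and 46 high, hinged along the top of the opening. 0 = hanging shut (upright), positive rad = swung into the box, at most 1.45; it does not open outwards. A light spring (0.3 to 1 N at its lower edge) shuts it when nothing is in the way.
- flap_edge (a point): Middle of the flap's lower edge, 169 mm above the bench when shut; it moves with the flap.
- pack_a_mid (a point): Centre (half-way up) of the battery pack that lies flat and askew on the infeed shelf behind the spool. Grey plastic brick 110 long (its x) x 60 wide (its y) x 30 high (its z), with a black band at one end and three brass contacts at the other; 0.2 to 0.4 kg. Either end may go in first.
- pack_b_mid (a point): Centre of the second battery pack, same as the first, lying flat on the bench among other things.
- spool_mid (a point): Centre of the solder spool standing on the infeed shelf between the first pack and the flap: round, 60 mm across both flanges, 45 across the wound middle, 55 high; its z is its axis. About 0.3 kg.
- spray: Bystander: spray can, 52 across, 150 high, standing; origin at the centre of its underside.
- tape: Bystander: blue roll of tape lying flat, 96 across, 30 high; origin at the centre of its underside.
- meter: Bystander: yellow hand multimeter lying face up, 140 (its x) x 74 (its y) x 36 high; origin at the centre of its underside.
- driver: Bystander: screwdriver, 180 long along its x, up to 30 wide, lying; origin near the middle of its length, on the bench.
- flux: Bystander: small jar, 56 across, 80 high, standing; origin at the centre of its underside.
There are look-alikes about, which are no part of the job. Leave any brown or pink look-alike of the part that bears spool_mid alone.

How it is judged:
By the outcome, as a careful person would: the job done as asked, in the order asked, and still so for the second after the job is handed in, with the robot touching nothing.
It also fails if it takes over 72 s, if anything falls off the work surface, if the arm or the gripper's body presses on something with over 40 N, if the wrist force passes 120 N, or if a joint passes its speed limit or range.

ROBOT

A 6-joint arm with a two-finger parallel gripper is mounted at the origin on the work surface. World frame = base frame: x ahead of the robot, y to its left, z up, the work surface at z = 0. Lengths are in m, angles in rad, forces in N, time in s.
With the tool pointing down it reaches from about 0.3 to 0.775 m from the base axis. Payload 14.6 kg.
Tool frame: the origin (TCP) lies where the fingers leave the gripper's body, on its centre line; the fingertips stand 73 mm ahead of it and the grasp point (between the pads) lies 54 mm ahead of it; z points along the fingers, y is the line along which they close (so a half turn about z gives the same grasp; the last joint's range is limited). The gripper opens to 85 mm and grips with 20 to 120 N. Pads are 22 mm wide; open, the fingers measure 114 mm over their backs; the gripper's body (76 mm by 85 mm) begins 54 mm behind the grasp point. The pads swing forward as they close: fully open they stand 13 mm farther back than shut.
Start: joints at [1.05, 0.3, 1.521, -0, 1.321, -0.067], TCP at [0.241, 0.494, 0.304] pointing down, gripper open.
Joint ranges: [-3.03, 3.03], [-0.79, 2.21], [0.23, 2.52], [-1.04, 4.18], [0, 3.07], [-2.55, 2.55]. Speed limits (rad/s): [2.22, 2.22, 2.57, 3.14, 3.14, 3.14].

INTERFACE

Orientations are given as a unit quaternion [w, x, y, z].
In Python, from station import ctrl gives the robot as it stands. The module is installed in compiled form; this text tells all that it offers.
- The arm moves only by the shell command python3 -m creep 'ROWS' [FORCE]. ROWS is JSON, a list that holds one entry, the list of rows, each a list of 7 numbers: the turn, a rotation vector about the tool's x, y, z in degrees, then the shift along the tool's x, y, z in mm, then the closure in counts, from 0 (fully open) to 255 (shut). In form: [[[wx, wy, wz, tx, ty, tz, jaw], ...]]. A call has 1 to 12 rows; each row shifts and turns the commanded pose from where the row before left it, along the tool's axes as they then stand; what a row does not reach is not made up. A row lasts 1/8 s, in which the tool goes at most 62.5 mm and 10.7 degrees, less where a joint would pass 70% of its speed; a pose out of reach is approached as far as the arm can. A call with a gripper value outside its range is refused whole. The fingers move at their own pace and stop on an object; FORCE is the grip in N (left out, the last holds). Time passes only in rows, so rows that do not move let the fingers close. It gives the time, the measured TCP pose, the force, the opening and the grip force at its end, in the units of the state.
- ctrl.observe(): the state, without advancing time (a new reading comes with each control period).
- ctrl.get_image(name): name is "scene" or "top" or "wrist"; returns a dict with "image" (480x640x3 uint8, red, green, blue), "mtx" (3x3 intrinsics, pixels), "position" and "attitude" of the camera in the world. Camera axes: x right, y up, looking along -z (the intrinsics and any distortion apply to the point x, -y, -z); pixel columns grow to the right and rows downward; lengths in m; the calibration is good to about 2 mm. The wrist camera is an equidistant fisheye: a pixel r from the principal point sees the ray r / f radians off the axis. A picture is of the moment at which its call begins. There is no depth.
- ctrl.sign_off(): hands the job in; it is judged then, once.
Trained networks look in the newest picture that a camera, given by its name, has taken for a name from the list of things; names that differ only in an ending like _2 or _b are one class to them, and where a whole thing is asked for, a point or a joint stands for the part that bears it (a point fixed in the world has none). Each returns a list of dicts, best first, with "p" (0 to 1); they miss things now and then, are a little off and sometimes report something else, mostly with a low value. They report only what shows in the picture. A call takes as long as a camera call. They do not tell look-alikes from the thing itself.
- ctrl.recognise(camera, target): "position" ([column, row] in pixels, amid what is visible of it).
- ctrl.regions_of(camera, target): "mask" (480x640 bool, what is visible of it) and "position" ([column, row] in pixels, amid what is visible of it).
- ctrl.tip_of(camera, target): "position" ([column, row] in pixels: a listed point, or the origin of a listed thing).
The state is a dict: "time": time; "q": joint angles; "joint_vel": joint speeds; "joint_torque": joint torques, N m; "tool_pos": TCP position; "ee_rot": TCP orientation; "wrist_force": force on the tool from outside, world axes, zero at the start; "torque": the same for the moment, N m; "width": opening from 0.0 (shut) to 1.0 (fully open); "grip_force": force on a finger pad.
Only numpy, scipy, OpenCV 4.12 (cv2) and the standard library are available. Lean on these libraries where they do the work, as an engineer would, in place of code of your own. Each camera call takes 0.05 s, during which the arm holds its last target. There are 200 camera calls.

## Working session

There is one attempt and no reset: what is moved stays moved. The work goes in short steps, Python scripts to look and compute and a shell command to move; the robot and the scene stay as the last step left them, time stands still between calls to the robot, and variables do not carry over. Pictures are saved under pics/ and viewed, at most 10 in all, crops included, and the job is handed in when it is done.

```bash
mkdir -p pics
cat > h.py <<'E'
import numpy as np, cv2
from scipy.spatial.transform import Rotation as R
from station import ctrl
def cam(n):
    d=ctrl.get_image(n); return d
def rot(d):
    a=np.array(d["attitude"],float)
    return a if a.shape==(3,3) else R.from_quat(a,scalar_first=True).as_matrix()
def ray(d,px,fish=False):
    K=np.array(d["mtx"]); u=(px[0]-K[0,2])/K[0,0]; v=(px[1]-K[1,2])/K[1,1]
    if fish:
        r=np.hypot(u,v); s=np.sin(r)/r if r>1e-9 else 1; c=np.array([u*s,-v*s,-np.cos(r)])
    else: c=np.array([u,-v,-1.])
    return rot(d)@c
def onz(d,px,z,fish=False):
    r=ray(d,px,fish); p=np.array(d["position"]); return p+r*(z-p[2])/r[2]
def tri(d1,p1,d2,p2):
    A=[];b=[]
    M=np.zeros((3,3));v=np.zeros(3)
    for d,p in((d1,p1),(d2,p2)):
        r=ray(d,p);r/=np.linalg.norm(r);P=np.eye(3)-np.outer(r,r);M+=P;v+=P@np.array(d["position"])
    return np.linalg.solve(M,v)
def save(img,n): cv2.imwrite("pics/"+n,cv2.cvtColor(img,cv2.COLOR_RGB2BGR))
E
python3 - <<'E'
from h import *
ds=cam("scene");dt=cam("top")
save(ds["image"],"scene0.png");save(dt["image"],"top0.png")
for d in(ds,dt):print(np.round(d["position"],3),d["attitude"],np.array(d["mtx"]).tolist(), [k for k in d])
o=ctrl.observe();print(o)
for t in["shelf_mid","sill","flap_edge","returns","pack_a_mid","pack_b_mid","spool_mid"]:
    for c in("scene","top"):
        print(t,c,[(round(r["p"],2),np.round(r["position"],1).tolist()) for r in ctrl.tip_of(c,t)][:5])
E
```

```text
[ 1.121 -0.938  1.423] [0.89664393 0.33389673 0.10455245 0.27131424] [[607.0218246477772, 0.0, 319.4672683726426], [0.0, 607.0218246477772, 237.72995739174857], [0.0, 0.0, 1.0]] ['image', 'mtx', 'position', 'attitude']
[ 0.417 -0.03   1.451] [ 0.71208247  0.01962079 -0.02623547 -0.70133108] [[595.6717981173665, 0.0, 326.41332079851605], [0.0, 595.6717981173665, 248.76205465941365], [0.0, 0.0, 1.0]] ['image', 'mtx', 'position', 'attitude']
{'time': 0.1, 'q': array([ 1.05037045e+00,  3.00431466e-01,  1.52151495e+00, -2.39060835e-05,
        1.32069651e+00, -6.66067673e-02]), 'joint_vel': array([-6.97947652e-04, -1.65907754e-03, -4.47751850e-05, -5.80321036e-04,
       -4.96309895e-05, -1.89316622e-05]), 'joint_torque': array([ 6.44309694e-04, -5.44380355e+01, -3.62365043e+01, -8.00967655e-05,
        3.06469556e-03, -3.23805750e-05]), 'tool_pos': array([0.24106504, 0.49421017, 0.30337099]), 'ee_rot': array([-1.40847315e-04,  2.24964458e-01,  9.74366829e-01, -5.06025332e-04]), 'wrist_force': array([ 0.3382521 , -0.18306095, -0.18373155]), 'torque': array([ 0.03704079, -0.00923861,  0.01208729]), 'grip_force': 0.0, 'width': 1.0023227840707145}
shelf_mid scene [(0.63, [319.0, 336.0])]
shelf_mid top []
sill scene [(0.89, [276.2, 299.8])]
sill top [(0.69, [433.7, 230.3])]
flap_edge scene [(0.68, [279.5, 302.4]), (0.61, [410.1, 234.2]), (0.53, [335.8, 199.0])]
flap_edge top []
returns scene [(0.76, [284.7, 337.7]), (0.57, [337.8, 198.6])]
returns top []
pack_a_mid scene [(0.59, [330.4, 340.3])]
pack_a_mid top [(0.66, [449.2, 149.8])]
pack_b_mid scene [(0.72, [278.9, 302.2]), (0.66, [375.2, 212.3]), (0.51, [318.3, 335.8])]
pack_b_mid top [(0.87, [203.4, 236.8])]
spool_mid scene [(0.81, [224.0, 363.5]), (0.76, [251.1, 397.4]), (0.65, [297.3, 307.9])]
spool_mid top [(0.89, [504.7, 217.7]), (0.67, [434.6, 205.1]), (0.58, [489.1, 266.6])]
```

View pics/scene0.png

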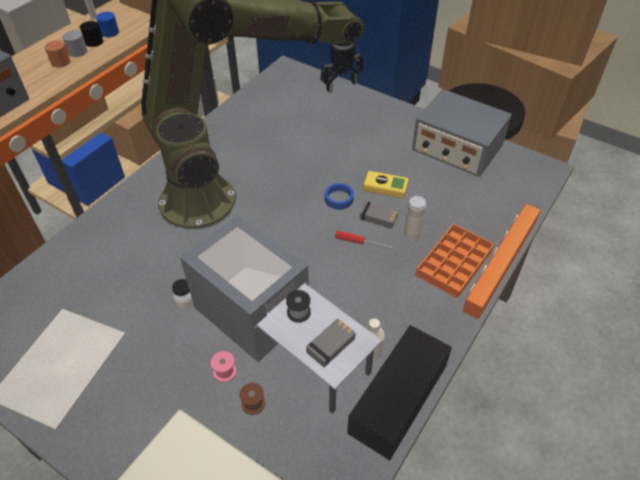

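View pics/top0.png

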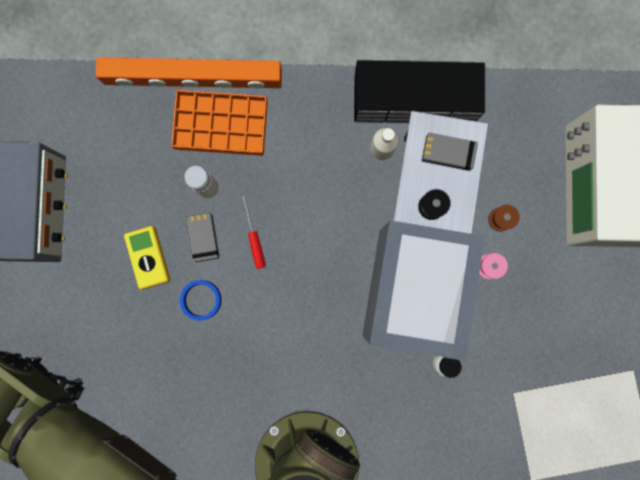

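The scene image shows the black spool at (298,306) and pack A at (330,341) on the shelf, with pack B at (380,213). The spool candidates are black at top (434,205), brown at (505,217) and pink at (492,266). The black one fits, because it stands on the shelf between the pack and the flap. I'll confirm that in an enlarged crop, which I'll also use for the corners.

Run:
```python
from h import *
d=cam("top");im=d["image"]
c=cv2.resize(im[95:365,355:525],None,fx=2.2,fy=2.2,interpolation=cv2.INTER_CUBIC)
save(c,"crop1.png");print(c.shape)
for t in["spool_mid","pack_a_mid","pack_b_mid","spray","tape","meter","driver","flux"]:
    for r in ctrl.regions_of("top",t)[:4]:
        m=r["mask"].astype(np.uint8);ys,xs=np.nonzero(m)
        print(t,round(r["p"],2),np.round(r["position"],1),m.sum(),cv2.minAreaRect(np.c_[xs,ys].astype(np.float32)))
```

```text
(594, 374, 3)
spool_mid 0.88 [505.6 218.1] 652 ((503.60003662109375, 217.70001220703125), (25.043960571289062, 30.857736587524414), 63.43495178222656)
spool_mid 0.83 [492.3 265.1] 574 ((493.0, 265.5), (25.0, 26.0), 90.0)
spool_mid 0.63 [434.8 204.3] 777 ((433.71539306640625, 203.87693786621094), (28.03184700012207, 33.61341094970703), 60.2551155090332)
pack_a_mid 0.96 [449.1 149.4] 1595 ((449.1294250488281, 151.36737060546875), (53.038204193115234, 30.682889938354492), 11.56013011932373)
pack_a_mid 0.52 [446.8 367.8] 509 ((446.3077087402344, 366.9615478515625), (29.613536834716797, 20.199962615966797), 11.309932708740234)
pack_b_mid 0.63 [200.6 236.6] 1269 ((202.603759765625, 237.02340698242188), (46.68619155883789, 27.727333068847656), 80.90972137451172)
pack_b_mid 0.45 [147.5 258. ] 1944 ((146.73583984375, 257.0754699707031), (59.065040588378906, 33.79069900512695), 74.05460357666016)
spray 0.83 [200.7 181.5] 738 ((201.25003051757812, 181.25001525878906), (37.47665786743164, 22.62741470336914), 45.0)
tape 0.93 [185.7 304.8] 650 ((200.5, 299.5), (39.0, 41.0), 90.0)
tape 0.36 [146.3 260.8] 2031 ((146.8498992919922, 256.9568786621094), (60.55409622192383, 35.25825119018555), 72.34988403320312)
meter 0.96 [148.  257.8] 1961 ((147.1226348876953, 256.67926025390625), (59.61447525024414, 34.47749328613281), 74.05460357666016)
driver 0.72 [256.1 246.6] 364 ((255.72149658203125, 248.44174194335938), (38.07219696044922, 10.739617347717285), 75.25643920898438)
driver 0.46 [446.2 152.5] 1517 ((449.4407958984375, 151.00782775878906), (52.38626480102539, 30.064504623413086), 10.885526657104492)
flux 0.82 [447.8 367.9] 493 ((446.5135192871094, 366.9189147949219), (29.263019561767578, 19.399080276489258), 9.462322235107422)
```

View pics/crop1.png

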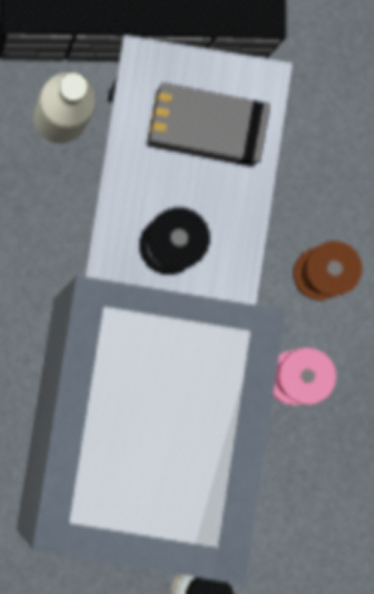

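The crop confirms that the black spool at (434,205) stands on the shelf between pack A and the flap, while the brown and pink ones are on the bench. Pack A lies crosswise on the shelf, so it has to be turned about 90°. Next I'll fit the poses.

```bash
cat > fit.py <<'E'
from h import *
from scipy.optimize import least_squares
d=cam("top"); 
def proj(d,P):
    K=np.array(d["mtx"]); c=(np.atleast_2d(P)-d["position"])@rot(d)
    return np.c_[K[0,2]+K[0,0]*c[:,0]/-c[:,2], K[1,2]+K[1,1]*c[:,1]/c[:,2]]
def box2w(b,P):
    P=np.atleast_2d(P); c,s=np.cos(b[2]),np.sin(b[2]); return np.c_[b[0]+c*P[:,0]-s*P[:,1],b[1]+s*P[:,0]+c*P[:,1],P[:,2]]
if __name__=="__main__":
    crop=np.array([(125,37),(292,64),(78,277),(285,310),(243,580),(32,548)])/2.2+[355,95]
    # box x -> -world x ; image left=+y world = box -y
    M=np.array([[-.254,-.085,.165],[-.254,.085,.165],[0,-.1,.225],[0,.1,.225],[.26,.1,.225],[.26,-.1,.225]])
    f=lambda b:(proj(d,box2w(b,M))-crop).ravel()
    r=least_squares(f,[.45,-.2,np.pi]);print("box",r.x,np.degrees(r.x[2]),np.round(r.fun,1))
    b=r.x; np.save("box.npy",b)
    def w2b(p): 
        v=p[:2]-b[:2];c,s=np.cos(b[2]),np.sin(b[2]);return np.round([c*v[0]+s*v[1],-s*v[0]+c*v[1]],4)
    ds=cam("scene")
    sill=onz(d,(433.7,230.3),.165);print("sill",sill, onz(ds,(276.2,299.8),.165))
    for n,px,z in(("packA",(449.2,149.8),.18),("spoolA",(434.6,205.1),.1925),("packB",(203.4,236.8),.015),("spot",(325,190),0),("spray",(200.7,181.5),.1),("tape",(200.5,299.5),.015),("driver",(255,248),0)):
        p=onz(d,px,z);print(n,np.round(p,4),"box",w2b(p),"r",np.hypot(*p[:2]).round(3))
    for n in("spool_mid",):
        print(n,onz(ds,(297.3,307.9),.1925))
    def rectfit(px,z,init):
        # mask silhouette not used; top-face corners
        q=np.array([onz(d,p,z)[:2] for p in px]);print("corners",np.round(q,4).tolist(),"centre",q.mean(0).round(4),"sides",np.round(np.linalg.norm(np.diff(np.r_[q,q[:1]],axis=0),axis=1),4))
        e=(q[1]-q[0])+(q[2]-q[3]);print("long axis deg",np.degrees(np.arctan2(e[1],e[0])))
    rectfit(np.array([(163,84),(270,103),(258,165),(150,145)])/2.2+[355,95],.195,0)
    im=d["image"][200:275,175:230];save(cv2.resize(im,None,fx=8,fy=8,interpolation=cv2.INTER_CUBIC),"packb.png")
E
python3 fit.py
```

```text
box [ 0.54395661 -0.2696812   2.98950555] 171.28605056934796 [-0.2 -1.1  0.1 -0.5 -0.7 -1.2  0.4 -0.1  0.5  2.2 -0.1  0.4]
sill [ 0.54452163 -0.2735913   0.165     ] [ 0.53144015 -0.26712637  0.165     ]
packA [ 0.7187 -0.3038  0.18  ] box [-0.1779  0.0073] r 0.78
spoolA [ 0.5958 -0.2701  0.1925] box [-0.0513 -0.0074] r 0.654
packB [0.5348 0.255  0.015 ] box [ 0.0885 -0.5172] r 0.592
spot [ 0.6561 -0.037   0.    ] box [-0.0756 -0.247 ] r 0.657
spray [0.6545 0.2479 0.1   ] box [-0.0309 -0.5283] r 0.7
tape [0.3838 0.2577 0.015 ] box [ 0.2382 -0.497 ] r 0.462
driver [0.5106 0.1316 0.    ] box [ 0.0938 -0.3916] r 0.527
spool_mid [ 0.60157975 -0.27266501  0.1925    ]
corners [[0.7505, -0.2573], [0.7336, -0.3619], [0.6723, -0.3501], [0.6901, -0.2449]] centre [ 0.7116 -0.3035] sides [0.1059 0.0624 0.1067 0.0616]
long axis deg -99.43416931331163
```

View pics/packb.png

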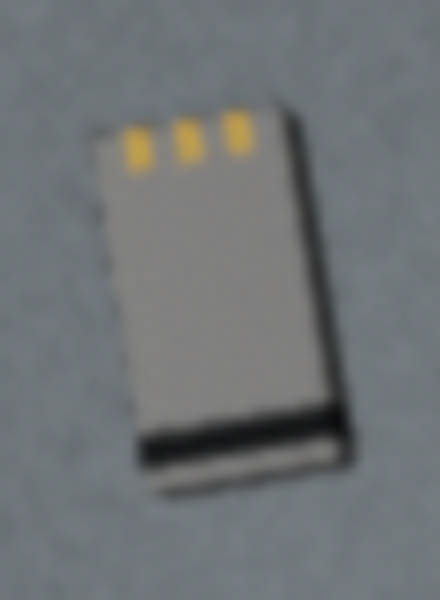

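Pack B's crop shows the contacts at the top end (crop y≈140) and the black band at the lower end (≈450), with a long axis about 9° off the image vertical. The box fit is good to about 1 px. I'll head for the spool first.

```bash
cat > go.py <<'E'
import sys,numpy as np
from h import *
# go.py x y z yaw(tool y heading, deg): prints total shift in tool axes (mm) at present attitude and turn about tool z (deg)
o=ctrl.observe();Rm=R.from_quat(o["ee_rot"],scalar_first=True).as_matrix()
yaw=np.degrees(np.arctan2(Rm[1,1],Rm[0,1]))
print("t",round(o["time"],2),"tcp",np.round(o["tool_pos"],4),"yaw",round(yaw,1),"tilt",np.round(Rm[:2,2],3),"w",round(o["width"]*85,1),"F",np.round(o["wrist_force"],1))
a=[float(v) for v in sys.argv[1:]]
if a:
    s=Rm.T@(np.array(a[:3])-o["tool_pos"])*1000
    t=-(a[3]-yaw) if len(a)>3 else 0
    print("shift",np.round(s,1),"dist",np.linalg.norm(s).round(1),"turn z",round((t+180)%360-180,1))
E
python3 go.py .597 -.271 .304
python3 -m creep '[[[0,0,0,-20,-16,0,0],[0,0,0,-36,-30,0,0],[0,0,0,-36,-30,0,0],[0,0,0,-36,-30,0,0],[0,0,0,-36,-30,0,0],[0,0,0,-36,-30,0,0],[0,0,0,-36,-30,0,0],[0,0,0,-36,-30,0,0],[0,0,0,-36,-30,0,0],[0,0,0,-36,-30,0,0],[0,0,0,-36,-30,0,0],[0,0,0,-36,-30,0,0]]]'
python3 go.py .597 -.271 .304
```

```text
t 1.35 tcp [0.2411 0.4943 0.3039] yaw 64.0 tilt [ 0. -0.] w 84.9 F [-0.2 -0.2  0. ]
shift [-6.553e+02 -5.318e+02 -1.000e-01] dist 844.0 turn z 0
time: 2.85
tool_pos: [0.4637, -0.0006, 0.3041]
ee_rot: [0.0, 0.225, 0.974, 0.0]
wrist_force: [0.5, -0.1, -0.3]
width: 0.996
grip_force: 0.0
t 2.85 tcp [ 0.4637 -0.0006  0.3041] yaw 64.0 tilt [ 0. -0.] w 84.6 F [ 0.5 -0.1 -0.3]
shift [-2.383e+02 -1.846e+02  1.000e-01] dist 301.5 turn z 0
```

```bash
python3 -m creep '[[[0,0,0,-36,-28,0,0],[0,0,0,-36,-28,0,0],[0,0,0,-36,-28,0,0],[0,0,0,-36,-28,0,0],[0,0,0,-36,-28,0,0],[0,0,0,-30,-24,0,0],[0,0,0,0,0,0,0],[0,0,0,0,0,0,0]]]' >/dev/null
python3 go.py .597 -.271 .304
python3 - <<'E'
from h import *
d=cam("wrist");save(d["image"],"w1.png")
for r in ctrl.tip_of("wrist","spool_mid")[:3]: print(round(r["p"],2),r["position"],onz(d,r["position"],.1925,True))
for r in ctrl.tip_of("wrist","pack_a_mid")[:3]: print(round(r["p"],2),r["position"],onz(d,r["position"],.18,True))
for r in ctrl.tip_of("wrist","sill")[:3]: print(round(r["p"],2),r["position"],onz(d,r["position"],.165,True))
E
```

```text
t 3.85 tcp [ 0.58   -0.2381  0.3037] yaw 64.0 tilt [-0.  0.] w 84.8 F [ 0.5 -0.3  0.4]
shift [-29.7 -22.1  -0.3] dist 37.0 turn z 0
0.77 [144.3, 306.7] [ 0.55385125 -0.34351028  0.1925    ]
0.73 [293.6, 319.8] [ 0.59832898 -0.26404085  0.1925    ]
```

View pics/w1.png

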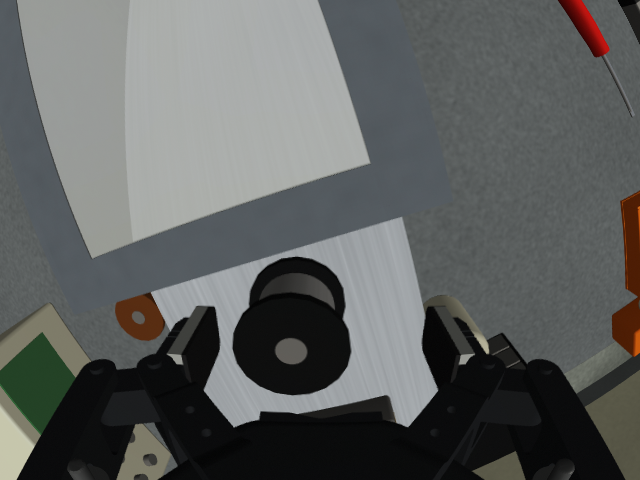

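The wrist view shows the spool's top hub at (291,350), the bottom rim around (297,300), and the shelf/wall seam from (152,292) to (404,217). I'll refine the spool position from the hub and compare the seam with the box fit.

```bash
python3 - <<'E'
from h import *
d=cam("wrist");b=np.load("box.npy")
print("hub",onz(d,(291,350),.22,True).round(4))
for p,z in(((404,217),.165),((152,292),.165),((446,204),.225),((80,311),.225)):
    q=onz(d,p,z,True);v=q[:2]-b[:2];c,s=np.cos(b[2]),np.sin(b[2]);print(q.round(4),"box",np.round([c*v[0]+s*v[1],-s*v[0]+c*v[1]],4))
E
python3 go.py .597 -.268 .304
```

```text
hub [ 0.6007 -0.2644  0.22  ]
[ 0.5797 -0.1825  0.165 ] box [-0.0221 -0.0916]
[ 0.5541 -0.352   0.165 ] box [-0.0225  0.0798]
[ 0.5625 -0.1693  0.225 ] box [-0.0032 -0.102 ]
[ 0.5326 -0.3601  0.225 ] box [-0.0025  0.0911]
t 4.1 tcp [ 0.5801 -0.2378  0.3043] yaw 64.0 tilt [ 0. -0.] w 85.0 F [-0.8  0.4  0. ]
shift [-28.4 -19.7   0.3] dist 34.6 turn z 0
```

```bash
python3 go.py .599 -.267 .252
python3 -m creep '[[[0,0,0,-15,-9,0,0],[0,0,0,-15,-9,0,0],[0,0,0,0,0,0,0],[0,0,0,0,0,18,0],[0,0,0,0,0,18,0],[0,0,0,0,0,16,0],[0,0,0,0,0,0,0],[0,0,0,0,0,0,120],[0,0,0,0,0,0,180],[0,0,0,0,0,0,180],[0,0,0,0,0,0,180],[0,0,0,0,0,0,180]]]' 50
python3 go.py .599 -.267 .252
```

```text
t 4.1 tcp [ 0.5801 -0.2378  0.3043] yaw 64.0 tilt [ 0. -0.] w 85.0 F [-0.8  0.4  0. ]
shift [-29.7 -18.   52.3] dist 62.7 turn z 0
time: 5.6
tool_pos: [0.5995, -0.2679, 0.2532]
ee_rot: [0.001, 0.225, 0.974, -0.0]
wrist_force: [-0.6, 1.0, 5.9]
width: 0.682
grip_force: 52.5
t 5.6 tcp [ 0.5995 -0.2679  0.2532] yaw 64.0 tilt [ 0.002 -0.001] w 58.0 F [-0.6  1.   5.9]
shift [0.9 0.6 1.2] dist 1.6 turn z 0
```

```bash
python3 -m creep '[[[0,0,0,0,0,-15,180],[0,0,0,0,0,-30,180],[0,0,0,0,0,-15,180],[0,0,0,13,27,0,180],[0,0,0,20,40,0,180],[0,0,0,20,40,0,180],[0,0,0,20,40,0,180],[0,0,0,20,40,0,180],[0,0,0,10,20,0,180],[0,0,0,0,0,0,180],[0,0,0,0,0,0,180]]]'
python3 go.py .63 -.03 .088
python3 - <<'E'
from h import *
d=cam("scene");save(d["image"][150:430,120:460],"s2.png")
E
```

```text
time: 6.98
tool_pos: [0.5975, -0.0376, 0.3118]
ee_rot: [-0.0, 0.225, 0.974, -0.0]
wrist_force: [-0.4, 0.2, -3.1]
width: 0.687
grip_force: 54.3
t 6.97 tcp [ 0.5975 -0.0376  0.3118] yaw 64.0 tilt [-0. -0.] w 58.4 F [-0.4  0.2 -3.1]
shift [-25.9  21.2 223.8] dist 226.3 turn z 0
```

View pics/s2.png

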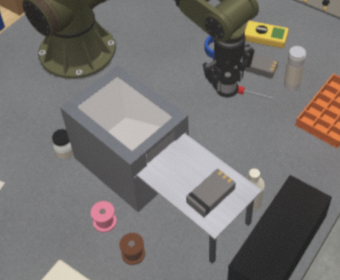

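The spool hangs in the gripper at crop (230,82) and the shelf is clear except for pack A. I'll lower it straight down here.

```bash
python3 -m creep '[[[0,0,0,0,0,20,180],[0,0,0,0,0,40,180],[0,0,0,0,0,40,180],[0,0,0,0,0,40,180],[0,0,0,0,0,40,180],[0,0,0,0,0,25,180],[0,0,0,0,0,12,180],[0,0,0,0,0,4,180],[0,0,0,0,0,0,180],[0,0,0,0,0,0,180]]]'
python3 go.py .5975 -.0376 .088
```

```text
time: 8.28
tool_pos: [0.5978, -0.0367, 0.0919]
ee_rot: [0.001, 0.225, 0.974, 0.0]
wrist_force: [-0.6, -0.2, -3.0]
width: 0.677
grip_force: 54.3
t 8.28 tcp [ 0.5978 -0.0367  0.0919] yaw 64.0 tilt [ 0.002 -0.   ] w 57.5 F [-0.6 -0.2 -3. ]
shift [-0.1 -0.9  3.9] dist 4.0 turn z 0
```

```bash
python3 -m creep '[[[0,0,0,0,0,2,180],[0,0,0,0,0,2,180],[0,0,0,0,0,0,180]]]'
python3 -m creep '[[[0,0,0,0,0,0,140],[0,0,0,0,0,0,60],[0,0,0,0,0,0,0],[0,0,0,0,0,0,0],[0,0,0,0,0,-15,0],[0,0,0,0,0,-50,0],[0,0,0,0,0,-50,0],[0,0,0,0,0,-50,0],[0,0,0,0,0,-50,0],[0,0,0,0,0,-20,0],[0,0,0,0,0,0,0]]]'
python3 - <<'E'
from h import *
d=cam("top");save(cv2.resize(d["image"][130:270,170:500],None,fx=2,fy=2),"t2.png")
E
python3 go.py .717 -.262 .30 -9.4
```

```text
time: 8.65
tool_pos: [0.5977, -0.0366, 0.0882]
ee_rot: [0.001, 0.225, 0.974, 0.0]
wrist_force: [-6.5, 1.2, 11.0]
width: 0.682
grip_force: 54.8
time: 10.02
tool_pos: [0.5975, -0.0366, 0.3242]
ee_rot: [0.002, 0.225, 0.974, 0.0]
wrist_force: [0.7, -0.4, -0.2]
width: 1.001
grip_force: 0.0
t 10.07 tcp [ 0.5972 -0.0366  0.3223] yaw 64.0 tilt [ 0.001 -0.   ] w 85.3 F [ 0.4  0.3 -1.3]
shift [-206.5 -150.1   22.4] dist 256.2 turn z 73.4
```

View pics/t2.png

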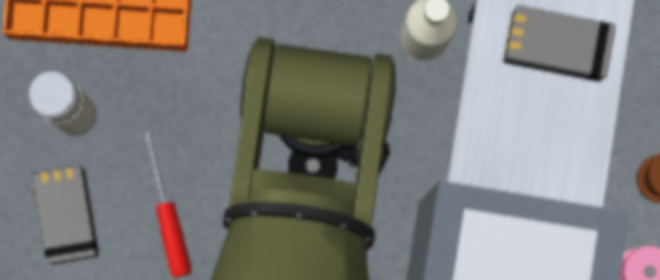

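The spool stands upright on the bench at crop (312,165). Next is pack A.

```bash
python3 -m creep '[[[0,0,0,-20,-15,0,0],[0,0,0,-37,-27,4,0],[0,0,0,-37,-27,4,0],[0,0,0,-37,-27,4,0],[0,0,0,-37,-27,4,0],[0,0,0,-30,-22,4,0]]]' >/dev/null
python3 -m creep '[[[0,0,10.5,0,0,0,0],[0,0,10.5,0,0,0,0],[0,0,10.5,0,0,0,0],[0,0,10.5,0,0,0,0],[0,0,10.5,0,0,0,0],[0,0,10.5,0,0,0,0],[0,0,10.4,0,0,0,0],[0,0,0,0,0,0,0]]]' >/dev/null
python3 go.py .717 -.262 .30 -9.4
python3 - <<'E'
from h import *
d=cam("wrist");save(d["image"],"w2.png")
for r in ctrl.tip_of("wrist","pack_a_mid")[:3]: print(round(r["p"],2),r["position"],onz(d,r["position"],.18,True))
for r in ctrl.regions_of("wrist","pack_a_mid")[:2]:
    m=r["mask"].astype(np.uint8);c,_=cv2.findContours(m,0,1);c=max(c,key=cv2.contourArea)
    q=cv2.approxPolyDP(c,8,True)[:,0];print(round(r["p"],2),[(p.tolist(),onz(d,p,.195,True)[:2].round(4).tolist()) for p in q])
E
```

```text
t 11.82 tcp [ 0.7117 -0.2537  0.3002] yaw -9.3 tilt [-0.002  0.001] w 85.1 F [-0.4 -0.4  0.8]
shift [-7.3  6.6  0.2] dist 9.9 turn z 0.1
0.97 [342.4, 333.6] [ 0.71804078 -0.29764908  0.18      ]
0.67 [([296, 245], [0.703, -0.2329]), ([294, 412], [0.6799, -0.3438]), ([383, 414], [0.7362, -0.3561]), ([403, 273], [0.7551, -0.2572]), ([396, 250], [0.7526, -0.2438])]
0.26 [([77, 248], [0.5728, -0.2139]), ([37, 273], [0.5295, -0.2246]), ([72, 380], [0.5161, -0.3099]), ([106, 357], [0.5613, -0.2898])]
```

View pics/w2.png

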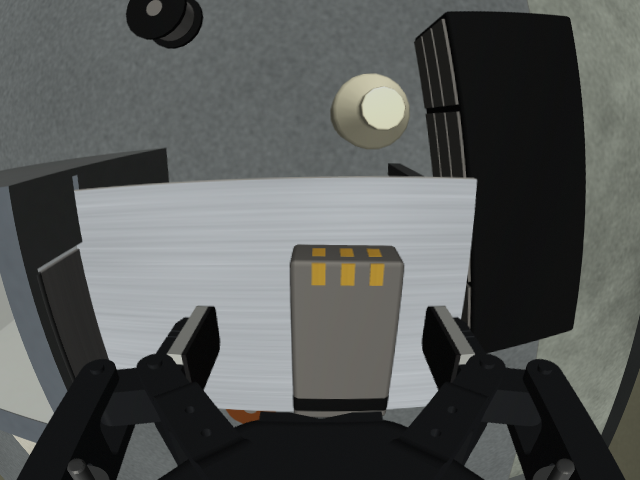

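The wrist view shows pack A with the contact-end top corners at (291,263) and (403,265) and the band end near row 400. I'll compute its centreline.

Run:
```python
from h import *
d=cam("wrist")
P=[onz(d,p,.195,True)[:2] for p in((291,263),(403,265),(387,404),(294,404))]
for p in P:print(p.round(4))
m=(P[0]+P[1])/2;u=(P[0]+P[1]-P[2]-P[3]);print("end mid",m,"axis",np.degrees(np.arctan2(u[1],u[0])),"width",np.linalg.norm(P[0]-P[1]),np.linalg.norm(P[0]-P[3]))
u/=np.linalg.norm(u);print("grasp 16 from end",m-.016*u)
b=np.load("box.npy")
for p,z in(((477,180),.165),((76,190),.165)):
    q=onz(d,p,z,True);v=q[:2]-b[:2];c,s=np.cos(b[2]),np.sin(b[2]);print(q.round(4),"box",np.round([c*v[0]+s*v[1],-s*v[0]+c*v[1]],4))
```

```text
[ 0.6987 -0.2425]
[ 0.7559 -0.2531]
[ 0.74   -0.3484]
[ 0.6815 -0.3377]
end mid [ 0.72727213 -0.24776449] axis 80.15787757852216 width 0.05814117745715986 0.09673989549407845
grasp 16 from end [ 0.72453719 -0.26352901]
[ 0.812 -0.22   0.165] box [-0.2574 -0.0897]
[ 0.5603 -0.1821  0.165 ] box [-0.0028 -0.089 ]
```

```bash
python3 go.py .7235 -.263 .238 -9.6
python3 -m creep '[[[0,0,0,-7,5,0,0],[0,0,0,-6,5,0,0],[0,0,0,0,0,15,0],[0,0,0,0,0,20,0],[0,0,0,0,0,15,0],[0,0,0,0,0,10,0],[0,0,0,0,0,2,0],[0,0,0,0,0,0,0]]]'
python3 go.py .7235 -.263 .238 -9.6
```

```text
t 12.03 tcp [ 0.7118 -0.2537  0.3014] yaw -9.2 tilt [-0.001  0.   ] w 84.6 F [-0.1  0.1  0.4]
shift [-7.3 13.1 63.4] dist 65.1 turn z 0.4
time: 13.02
tool_pos: [0.7197, -0.2682, 0.2404]
ee_rot: [0.0, 0.763, 0.647, 0.0]
wrist_force: [1.0, -0.3, -0.1]
width: 1.001
grip_force: 0.0
t 13.03 tcp [ 0.7197 -0.2682  0.2404] yaw -9.4 tilt [ 0.001 -0.   ] w 85.1 F [ 1.  -0.3 -0.1]
shift [5.8 2.9 2.4] dist 6.9 turn z 0.2
```

```bash
python3 -m creep '[[[0,0,0,6,3,2,0],[0,0,0,0,0,0,0],[0,0,0,0,0,0,100],[0,0,0,0,0,0,160],[0,0,0,0,0,0,180],[0,0,0,0,0,0,180],[0,0,0,0,0,0,180],[0,0,0,0,0,0,180]]]' 50
python3 go.py .7235 -.263 .238 -98.7
```

```text
time: 14.02
tool_pos: [0.7235, -0.2629, 0.2383]
ee_rot: [0.0, 0.763, 0.647, 0.0]
wrist_force: [-0.8, -0.1, 4.7]
width: 0.692
grip_force: 55.6
t 14.03 tcp [ 0.7235 -0.2629  0.2383] yaw -9.4 tilt [ 0.001 -0.   ] w 58.9 F [-0.8 -0.1  4.7]
shift [-0.1  0.   0.3] dist 0.3 turn z 89.3
```

```bash
python3 -m creep '[[[0,0,0,0,0,-3,180],[0,0,9,0,0,0,180],[0,0,10,0,0,0,180],[0,0,10,0,0,0,180],[0,0,10,0,0,0,180],[0,0,10,0,0,0,180],[0,0,10,0,0,0,180],[0,0,10,0,0,0,180],[0,0,10,0,0,0,180],[0,0,10,0,0,0,180],[0,0,0,0,0,0,180]]]'
python3 go.py .72 -.294 .241 -98.7
python3 - <<'E'
from h import *
d=cam("wrist");save(d["image"],"w3.png")
E
```

```text
time: 15.4
tool_pos: [0.7234, -0.2627, 0.2401]
ee_rot: [-0.0, 0.997, -0.073, -0.001]
wrist_force: [-0.2, 0.2, -2.8]
width: 0.694
grip_force: 54.9
t 15.4 tcp [ 0.7234 -0.2627  0.2401] yaw -98.3 tilt [-0.001  0.001] w 59.0 F [-0.2  0.2 -2.8]
shift [ 1.2 31.5 -0.9] dist 31.5 turn z 0.4
```

View pics/w3.png

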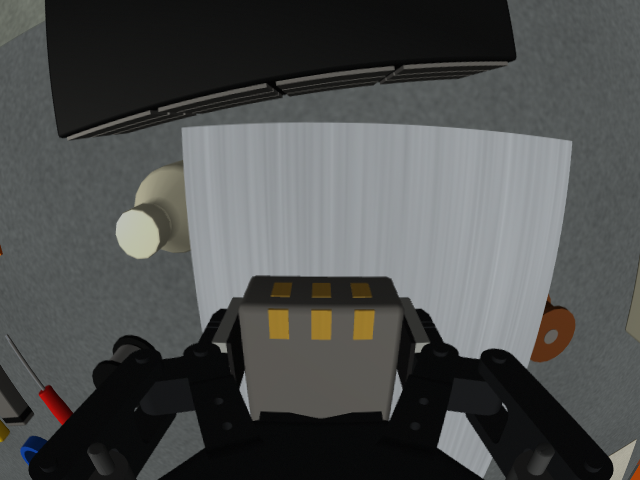

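Pack A is gripped near its contact end and turned, with its rear top edge at row 305. The shelf's outer corners at (183,127) and (572,141) give the centreline.

Run:
```python
from h import *
d=cam("wrist");a=onz(d,(183,127),.165,True);c=onz(d,(572,141),.165,True);print(a,c,np.linalg.norm(a-c),np.degrees(np.arctan2(*(c-a)[1::-1])))
m=(a+c)/2;o=ctrl.observe();print("mid",m)
b=np.load("box.npy");v=m[:2]-b[:2];cc,s=np.cos(b[2]),np.sin(b[2]);print("box",[cc*v[0]+s*v[1],-s*v[0]+cc*v[1]])
Rm=R.from_quat(o["ee_rot"],scalar_first=True).as_matrix();print("tool frame mm",Rm.T@(m-o["tool_pos"])*1000)
e=(c-a)/np.linalg.norm(c-a);px=np.array([-e[1],e[0],0]); print("box x dir",px, "lateral to centreline",(m-o["tool_pos"])@e)
g=o["tool_pos"]-m;print("grasp x_box",g@-px-.254,g@px-.254)
```

```text
[ 0.81071763 -0.21920041  0.165     ] [ 0.78581774 -0.38811897  0.165     ] 0.1707439196510327 -98.3854497725653
mid [ 0.79826769 -0.30365969  0.165     ]
box [np.float64(-0.2565233572568048), np.float64(-0.004942222636540615)]
tool frame mm [79.94603752 29.90065353 75.31087118]
box x dir [ 0.9893094 -0.1458318  0.       ] lateral to centreline 0.029571820218635612
grasp x_box -0.17399620350400938 -0.33400379649599066
```

```bash
python3 -m creep '[[[0,0,0,0,15,0,180],[0,0,0,0,15,0,180],[0,0,0,-15,0,0,180],[0,0,0,-20,0,0,180],[0,0,0,-20,0,0,180],[0,0,0,-15,0,0,180],[0,0,0,-15,0,0,180],[0,0,0,-15,0,0,180],[0,0,0,-15,0,0,180],[0,0,0,-10,0,0,180],[0,0,0,0,0,0,180]]]'
python3 go.py .5685 -.27 .24 -98.4
```

```text
time: 16.88
tool_pos: [0.5951, -0.2748, 0.2411]
ee_rot: [0.0, 0.997, -0.073, 0.0]
wrist_force: [0.3, 0.1, -3.5]
width: 0.69
grip_force: 54.8
t 16.88 tcp [ 0.5951 -0.2748  0.2411] yaw -98.4 tilt [ 0. -0.] w 58.7 F [ 0.3  0.1 -3.5]
shift [-27.   -0.8   1.1] dist 27.1 turn z -0.0
```

```bash
python3 -m creep '[[[0,0,0,-9,0,0,180],[0,0,0,-9,0,0,180],[0,0,0,-9,0,0,180],[0,0,0,0,0,0,180],[0,0,0,0,0,0,180]]]'
python3 - <<'E'
from h import *
d=cam("wrist");w=d["image"]
e=cam("scene");s=cv2.resize(e["image"][220:400,170:400],None,fx=2,fy=2,interpolation=cv2.INTER_CUBIC)
save(np.hstack([cv2.resize(w,(320,240)),s[:240,:460]]) ,"c4.png");print(s.shape)
E
```

```text
time: 17.5
tool_pos: [0.5688, -0.2702, 0.241]
ee_rot: [0.0, 0.997, -0.073, 0.0]
wrist_force: [-0.2, 0.2, -2.9]
width: 0.695
grip_force: 54.8
(360, 460, 3)
```

View pics/c4.png

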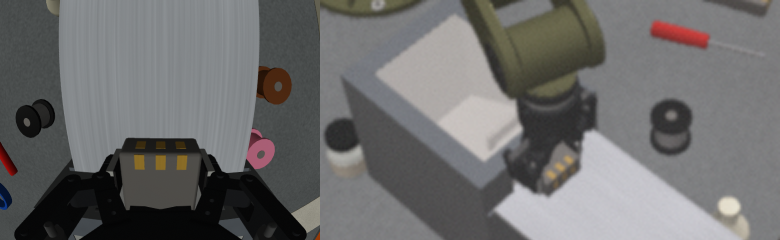

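That's the tenth picture, so I'll work from numbers from here. It shows pack A with most of its length inside the opening and only the contact end at (560,170) outside. I'll lower it 2 mm and release.

```bash
python3 -m creep '[[[0,0,0,0,0,2,180],[0,0,0,0,0,0,120],[0,0,0,0,0,0,0],[0,0,0,0,0,0,0],[0,0,0,0,0,0,0],[0,0,0,0,0,0,0],[0,0,0,0,0,0,0]]]'
python3 - <<'E'
from h import *
d=cam("wrist");t=cam("top");s=cam("scene")
b=np.load("box.npy")
for c,dd in(("wrist",d),("top",t),("scene",s)):
    for n in("pack_a_mid","flap_edge"):
        for r in ctrl.tip_of(c,n)[:3]:
            q=onz(dd,r["position"],.175,c=="wrist");v=q[:2]-b[:2];cc,ss=np.cos(b[2]),np.sin(b[2])
            print(c,n,round(r["p"],2),np.round(r["position"]),"box",np.round([cc*v[0]+ss*v[1],-ss*v[0]+cc*v[1]],3))
# is the pack still between the fingers? brass / grey patch
im=d["image"].astype(int); print("patch",im[300:360:15,250:400:25].mean(-1).astype(int).tolist())
brass=(im[...,0]-im[...,2]>60)&(im[...,0]>130);ys,xs=np.nonzero(brass[250:400,220:420]);print("brass px",len(xs))
E
```

```text
time: 18.48
tool_pos: [0.5687, -0.2702, 0.2389]
ee_rot: [0.0, 0.997, -0.073, 0.0]
wrist_force: [0.2, 0.8, -0.1]
width: 1.004
grip_force: 0.0
wrist flap_edge 0.85 [316. 361.] box [-0.004 -0.005]
wrist flap_edge 0.51 [ 69. 233.] box [-0.063 -0.116]
top pack_a_mid 0.38 [327. 216.] box [ 0.007 -0.23 ]
top pack_a_mid 0.31 [150. 259.] box [ 0.162 -0.587]
top flap_edge 0.18 [442. 171.] box [-0.13 -0.  ]
scene pack_a_mid 0.19 [363. 241.] box [-0.03  -0.291]
scene flap_edge 0.54 [279. 307.] box [-0.014  0.013]
patch [[125, 121, 123, 124, 127, 131], [125, 121, 122, 124, 129, 132], [124, 120, 124, 123, 129, 133], [124, 123, 124, 123, 130, 132]]
brass px 0
```

Pack A has gone in: no brass shows at the fingers, and the flap edge reads at x≈0. Next is pack B. I'll lift and begin turning back while measuring its axis.

```bash
python3 -m creep '[[[0,0,0,0,0,-30,0],[0,0,0,0,0,-40,0],[0,0,0,0,0,-20,0],[0,0,-10,0,0,0,0],[0,0,-10,0,0,0,0],[0,0,-10,0,0,0,0],[0,0,-10,0,0,0,0],[0,0,-10,0,0,0,0],[0,0,-10,0,0,0,0],[0,0,-10,0,0,0,0],[0,0,-10,0,0,0,0],[0,0,-10,0,0,0,0]]]' >/dev/null
python3 - <<'E'
from h import *
d=cam("top")
P=[onz(d,np.array(p)/8+[175,200],.03)[:2] for p in((95,138),(285,105),(332,455),(147,490))]
c=np.mean(P,0);u=P[0]+P[1]-P[2]-P[3];print("B centre",c,"axis",np.degrees(np.arctan2(u[1],u[0])),np.linalg.norm(u)/2,np.linalg.norm(P[0]-P[1]))
u/=np.linalg.norm(u);print("grasp",c-.037*u)
for r in ctrl.tip_of("top","pack_b_mid")[:2]:print(r["p"],r["position"],onz(d,r["position"],.015))
E
python3 go.py .49 .25 .3 98
```

```text
B centre [0.53285488 0.25572461] axis 9.596904768915131 0.1064142935593058 0.05750390376984485
grasp [0.49637269 0.24955614]
0.57 [203.1, 235.8] [0.53720788 0.2557916  0.015     ]
t 20.52 tcp [ 0.5687 -0.2702  0.3289] yaw -8.3 tilt [-0.  0.] w 84.7 F [ 0.  -0.5 -0.3]
shift [ 503.5 -152.7   28.9] dist 526.9 turn z -106.3
```

```bash
python3 -m creep '[[[0,0,0,28,-8,0,0],[0,0,0,42,-13,0,0],[0,0,0,45,-14,0,0],[0,0,0,45,-14,0,0],[0,0,0,45,-14,0,0],[0,0,0,45,-14,0,0],[0,0,0,45,-14,0,0],[0,0,0,45,-14,0,0],[0,0,0,45,-14,0,0],[0,0,0,45,-14,0,0],[0,0,0,42,-13,0,0],[0,0,0,30,-8,0,0]]]' >/dev/null
python3 -m creep '[[[0,0,-10,0,0,6,0],[0,0,-10,0,0,6,0],[0,0,-10,0,0,6,0],[0,0,-10,0,0,6,0],[0,0,-10,0,0,6,0],[0,0,-10,0,0,0,0],[0,0,-10,0,0,0,0],[0,0,-10,0,0,0,0],[0,0,-10,0,0,0,0],[0,0,-10,0,0,0,0],[0,0,-8,0,0,0,0],[0,0,0,0,0,0,0]]]' >/dev/null
cat > wb.py <<'E'
from h import *
d=cam("wrist")
for r in ctrl.tip_of("wrist","pack_b_mid")[:2]:print("tip",round(r["p"],2),np.round(r["position"]),onz(d,r["position"],.015,True).round(4))
for r in ctrl.regions_of("wrist","pack_b_mid")[:2]:
    m=r["mask"].astype(np.uint8);c,_=cv2.findContours(m,0,1);c=max(c,key=cv2.contourArea);q=cv2.approxPolyDP(c,6,True)[:,0]
    print(round(r["p"],2),m.sum(),[(p.tolist(),onz(d,p,.03,True)[:2].round(4).tolist()) for p in q])
    w=np.array([onz(d,p,.02,True)[:2] for p in c[:,0]],np.float32)*1000;print("rect mm",cv2.minAreaRect(w))
E
python3 wb.py; python3 go.py .4964 .2496 .3 99.6
```

```text
tip 0.98 [326. 252.] [0.5374 0.2617 0.015 ]
0.79 6710 [([349, 194], [0.472, 0.2724]), ([294, 198], [0.484, 0.2225]), ([300, 304], [0.5923, 0.2439]), ([354, 302], [0.5812, 0.2984]), ([356, 203], [0.4793, 0.2805])]
rect mm ((535.5751953125, 260.8900146484375), (117.59146118164062, 62.453189849853516), 10.03087329864502)
t 23.68 tcp [0.4897 0.2489 0.2989] yaw 99.3 tilt [-0. -0.] w 85.1 F [-0.2  1.1  1.1]
shift [-6.7 -0.4 -1.1] dist 6.8 turn z -0.3
```

```bash
python3 go.py .4995 .2525 .073 99.7
python3 -m creep '[[[0,0,0,-10,-2,20,0],[0,0,0,0,0,40,0],[0,0,0,0,0,50,0],[0,0,0,0,0,50,0],[0,0,0,0,0,40,0],[0,0,0,0,0,18,0],[0,0,0,0,0,8,0],[0,0,0,0,0,0,0],[0,0,0,0,0,0,0]]]'
python3 go.py .4995 .2525 .073 99.7
```

```text
t 23.68 tcp [0.4897 0.2489 0.2989] yaw 99.3 tilt [-0. -0.] w 85.1 F [-0.2  1.1  1.1]
shift [-10.2   2.  225.9] dist 226.1 turn z -0.4
time: 24.8
tool_pos: [0.5005, 0.2488, 0.0741]
ee_rot: [0.001, -0.084, 0.996, 0.0]
wrist_force: [-0.5, 0.5, 0.3]
width: 0.998
grip_force: 0.0
t 24.8 tcp [0.5005 0.2488 0.0741] yaw 99.6 tilt [0.002 0.001] w 84.9 F [-0.5  0.5  0.3]
shift [0.3 3.8 1.1] dist 4.0 turn z -0.1
```

```bash
python3 -m creep '[[[0,0,0,0,4,0,0],[0,0,0,0,0,0,0],[0,0,0,0,0,0,100],[0,0,0,0,0,0,160],[0,0,0,0,0,0,180],[0,0,0,0,0,0,180],[0,0,0,0,0,0,180],[0,0,0,0,0,0,180]]]' 70
python3 -m creep '[[[0,0,0,0,0,-10,180],[0,0,0,0,0,-30,180],[0,0,0,0,0,-50,180],[0,0,0,0,0,-50,180],[0,0,0,0,0,-50,180],[0,0,0,0,0,-50,180],[0,0,0,0,0,-30,180],[0,0,0,0,0,-10,180],[0,0,0,0,0,0,180]]]'
python3 go.py .70 -.2897 .35 -98.4
```

```text
time: 25.8
tool_pos: [0.4995, 0.2527, 0.0736]
ee_rot: [0.0, -0.084, 0.996, 0.0]
wrist_force: [-1.7, 1.5, 7.5]
width: 0.695
grip_force: 76.0
time: 26.92
tool_pos: [0.4991, 0.2524, 0.3523]
ee_rot: [-0.0, -0.084, 0.996, -0.0]
wrist_force: [-0.2, 0.8, -4.1]
width: 0.689
grip_force: 76.3
t 26.93 tcp [0.4991 0.2524 0.3523] yaw 99.6 tilt [-0.001 -0.   ] w 58.5 F [-0.2  0.8 -4.1]
shift [-107.7 -568.     2.3] dist 578.1 turn z -162.0
```

```bash
python3 -m creep '[[[0,0,8,0,0,0,180],[0,0,10,0,0,0,180],[0,0,10,0,0,0,180],[0,0,10,0,0,0,180],[0,0,10,0,0,0,180],[0,0,10,0,0,0,180],[0,0,10,0,0,0,180],[0,0,10,0,0,0,180],[0,0,10,0,0,0,180],[0,0,10,0,0,0,180],[0,0,10,0,0,0,180]]]'
python3 go.py .68 -.287 .33 -98.4
```

```text
time: 28.3
tool_pos: [0.4991, 0.2524, 0.3508]
ee_rot: [-0.001, 0.759, 0.651, -0.001]
wrist_force: [-0.9, 1.1, -3.1]
width: 0.692
grip_force: 76.3
t 28.3 tcp [0.4991 0.2524 0.3508] yaw -8.7 tilt [-0.003 -0.001] w 58.8 F [-0.9  1.1 -3.1]
shift [-505.7  260.8   20.9] dist 569.3 turn z 89.7
```

```bash
python3 -m creep '[[[0,0,0,-25,13,0,180],[0,0,0,-40,21,0,180],[0,0,0,-45,23,0,180],[0,0,0,-45,23,0,180],[0,0,0,-45,23,0,180],[0,0,0,-45,23,0,180],[0,0,0,-45,23,0,180],[0,0,0,-45,23,0,180],[0,0,0,-45,23,0,180],[0,0,0,-45,23,0,180],[0,0,0,-45,23,0,180],[0,0,0,-35,19,0,180]]]'
python3 -m creep '[[[0,0,10,0,0,0,180],[0,0,10,0,0,0,180],[0,0,10,0,0,0,180],[0,0,10,0,0,0,180],[0,0,10,0,0,0,180],[0,0,10,0,0,0,180],[0,0,10,0,0,0,180],[0,0,10,0,0,0,180],[0,0,10,0,0,0,180],[0,0,0,0,0,0,180]]]'
python3 go.py .6796 -.2866 .26 -98.4
```

```text
time: 29.8
tool_pos: [0.6829, -0.2871, 0.3499]
ee_rot: [-0.002, 0.757, 0.653, -0.001]
wrist_force: [-0.6, 1.2, -3.0]
width: 0.685
grip_force: 76.1
time: 31.05
tool_pos: [0.6827, -0.2851, 0.3506]
ee_rot: [-0.001, 0.997, -0.073, -0.001]
wrist_force: [-0.6, -0.2, -4.7]
width: 0.693
grip_force: 76.4
t 31.05 tcp [ 0.6827 -0.2851  0.3506] yaw -98.3 tilt [-0.003  0.001] w 58.9 F [-0.6 -0.2 -4.7]
shift [-2.6  2.  90.6] dist 90.7 turn z 0.1
```

```bash
python3 -m creep '[[[0,0,0,-1,1,15,180],[0,0,0,-1,1,30,180],[0,0,0,0,0,30,180],[0,0,0,0,0,15,180],[0,0,0,0,0,10,180],[0,0,0,0,0,5,180],[0,0,0,0,0,3,180],[0,0,0,0,0,0,180],[0,0,0,0,0,0,180]]]'
python3 go.py .5687 -.2702 .241 -98.4
python3 - <<'E'
from h import *
d=cam("wrist");im=d["image"].astype(int)
brass=(im[...,0]-im[...,2]>60)&(im[...,0]>130);print(brass[250:400,220:420].sum())
# rear top edge of pack: vertical gradient of brightness in the middle columns
g=im.mean(-1);print([ (r,int(g[r,300:345].mean())) for r in range(255,400,8)])
for y in range(275,400,20): # side edges
    row=g[y];print(y,[int(v) for v in row[220:430:10]])
E
```

```text
time: 32.17
tool_pos: [0.6805, -0.2868, 0.2454]
ee_rot: [0.0, 0.997, -0.073, 0.0]
wrist_force: [0.1, -0.1, -3.7]
width: 0.691
grip_force: 76.3
t 32.17 tcp [ 0.6805 -0.2868  0.2454] yaw -98.4 tilt [ 0.001 -0.   ] w 58.7 F [ 0.1 -0.1 -3.7]
shift [-1.13e+02 -1.00e-01  4.40e+00] dist 113.1 turn z 0.0
0
[(255, 143), (263, 143), (271, 143), (279, 26), (287, 27), (295, 28), (303, 40), (311, 75), (319, 79), (327, 11), (335, 11), (343, 10), (351, 79), (359, 79), (367, 79), (375, 79), (383, 79), (391, 78), (399, 78)]
275 [145, 146, 145, 143, 142, 141, 117, 104, 93, 76, 52, 37, 25, 26, 26, 26, 26, 101, 147, 143, 140]
295 [142, 143, 143, 27, 28, 28, 28, 28, 28, 28, 28, 27, 28, 28, 28, 28, 27, 27, 145, 144, 140]
315 [7, 44, 76, 80, 80, 79, 79, 79, 79, 80, 79, 79, 80, 80, 80, 80, 80, 80, 51, 44, 6]
335 [44, 6, 7, 10, 10, 12, 10, 11, 11, 11, 11, 10, 11, 11, 11, 11, 11, 12, 8, 4, 44]
355 [6, 26, 5, 79, 79, 79, 79, 79, 78, 79, 79, 79, 79, 79, 79, 79, 80, 80, 9, 24, 7]
375 [7, 3, 5, 76, 79, 79, 78, 79, 78, 78, 79, 79, 79, 79, 80, 79, 79, 80, 9, 7, 6]
395 [7, 6, 6, 114, 78, 79, 78, 79, 78, 78, 79, 79, 79, 79, 79, 79, 79, 73, 27, 6, 7]
```

The band edge sits at row ≈307, the same as pack A had, so the grip is square. I'll push it in.

```bash
python3 -m creep '[[[0,0,0,0,0,4,180],[0,0,0,-10,0,0,180],[0,0,0,-15,0,0,180],[0,0,0,-15,0,0,180],[0,0,0,-15,0,0,180],[0,0,0,-15,0,0,180],[0,0,0,-15,0,0,180],[0,0,0,-10,0,0,180],[0,0,0,-9,0,0,180],[0,0,0,-9,0,0,180],[0,0,0,0,0,0,180],[0,0,0,0,0,0,180]]]'
python3 go.py .5687 -.2702 .239 -98.4
```

```text
time: 33.72
tool_pos: [0.5688, -0.2703, 0.2409]
ee_rot: [-0.0, 0.997, -0.073, -0.0]
wrist_force: [-0.2, -0.8, -4.1]
width: 0.684
grip_force: 76.3
t 33.73 tcp [ 0.5688 -0.2703  0.2409] yaw -98.4 tilt [-0.  0.] w 58.2 F [-0.2 -0.8 -4.1]
shift [-0.1 -0.1  1.9] dist 1.9 turn z -0.0
```

```bash
python3 -m creep '[[[0,0,0,0,0,2,180],[0,0,0,0,0,0,120],[0,0,0,0,0,0,0],[0,0,0,0,0,0,0],[0,0,0,0,0,0,0],[0,0,0,0,0,0,0],[0,0,0,0,0,0,0]]]'
cat > chk.py <<'E'
from h import *
b=np.load("box.npy")
for c in("wrist","top","scene"):
    dd=cam(c)
    for n in("pack_a_mid","flap_edge"):
        for r in ctrl.tip_of(c,n)[:3]:
            q=onz(dd,r["position"],.169,c=="wrist");v=q[:2]-b[:2];cc,ss=np.cos(b[2]),np.sin(b[2])
            print(c,n,round(r["p"],2),np.round(r["position"]),"box",np.round([cc*v[0]+ss*v[1],-ss*v[0]+cc*v[1]],3))
    if c=="wrist":
        g=dd["image"].mean(-1);print([(r,int(g[r,300:345].mean())) for r in range(270,440,10)])
E
python3 chk.py
```

```text
time: 34.6
tool_pos: [0.5686, -0.2702, 0.2389]
ee_rot: [0.0, 0.997, -0.073, 0.0]
wrist_force: [0.3, -0.2, 0.2]
width: 0.999
grip_force: 0.0
wrist flap_edge 0.95 [322. 360.] box [ 0.    -0.002]
[(270, 126), (280, 126), (290, 126), (300, 126), (310, 126), (320, 126), (330, 126), (340, 126), (350, 126), (360, 36), (370, 34), (380, 33), (390, 34), (400, 34), (410, 34), (420, 5), (430, 5)]
scene pack_a_mid 0.64 [184. 303.] box [0.175 0.163]
scene flap_edge 0.61 [281. 304.] box [-0.006  0.002]
```

Pack B has slid in and the flap edge reads at x=0. I'll retreat up and aside, then verify from the networks and pixels.

```bash
python3 -m creep '[[[0,0,0,0,0,-30,0],[0,0,0,0,0,-40,0],[0,0,0,0,0,-30,0],[0,0,0,10,-30,0,0],[0,0,0,10,-40,0,0],[0,0,0,10,-40,0,0],[0,0,0,10,-40,0,0],[0,0,0,0,-40,0,0],[0,0,0,0,-40,0,0],[0,0,0,0,-30,0,0],[0,0,0,0,0,0,0]]]' | head -2
python3 - <<'E'
from h import *
b=np.load("box.npy")
import fit
ds=cam("scene");d=cam("top")
old=cv2.cvtColor(cv2.imread("pics/top0.png"),cv2.COLOR_BGR2RGB).astype(int);new=d["image"].astype(int)
diff=(abs(new-old).max(-1)>40).astype(np.uint8);n,l,st,ce=cv2.connectedComponentsWithStats(diff)
for i in range(1,n):
    if st[i,4]>60:print("diff",st[i].tolist(),ce[i].round())
# dark blobs in the window and on the shelf
g=new.mean(-1);w=np.zeros(g.shape,np.uint8);cv2.fillConvexPoly(w,(np.array([(103,307),(250,330),(217,547),(70,522)])/2.2+[355,95]).astype(int),1)
print("window dark px",((g<150)&(w>0)).sum(),"before",((old.mean(-1)<150)&(w>0)).sum())
n,l,st,ce=cv2.connectedComponentsWithStats(((g<150)&(w>0)).astype(np.uint8))
for i in range(1,n):
    if st[i,4]>40:
        v=onz(d,ce[i],.08)[:2]-b[:2];c,s=np.cos(b[2]),np.sin(b[2]);print(st[i].tolist(),np.round([c*v[0]+s*v[1],-s*v[0]+c*v[1]],3))
# flap plane in scene: compare to initial image
P=fit.box2w(b,[[0,y,z] for y in(-.04,-.02,0,.02,.04) for z in(.175,.19,.205)])
so=cv2.cvtColor(cv2.imread("pics/scene0.png"),cv2.COLOR_BGR2RGB).astype(int);px=np.round(fit.proj(ds,P)).astype(int)
print([(so[y,x].tolist(),ds["image"][y,x].tolist()) for x,y in px][::2])
for n in("spool_mid",):
  for r in ctrl.tip_of("top",n)[:4]:print(n,round(r["p"],2),np.round(r["position"],1))
for n in("flap_edge","sill"):
  for r in ctrl.tip_of("scene",n)[:2]:print(n,round(r["p"],2),np.round(r["position"],1))
E
```

```text
time: 36.42
tool_pos: [0.6463, -0.017, 0.3388]
diff [0, 117, 359, 363, 47280] [219. 352.]
diff [421, 132, 57, 40, 1651] [449. 152.]
diff [418, 188, 33, 33, 831] [434. 204.]
diff [192, 214, 28, 48, 270] [209. 247.]
diff [263, 424, 82, 51, 1690] [303. 448.]
diff [345, 453, 15, 13, 132] [351. 459.]
diff [355, 467, 9, 13, 79] [360. 474.]
window dark px 38 before 78
[([70, 68, 68], [95, 93, 93]), ([82, 82, 81], [84, 83, 82]), ([88, 86, 86], [94, 90, 90]), ([84, 82, 81], [92, 90, 88]), ([85, 84, 84], [86, 86, 85]), ([85, 81, 82], [91, 88, 89]), ([88, 85, 86], [93, 91, 91]), ([78, 79, 77], [84, 83, 83])]
spool_mid 0.64 [500.1 221.3]
flap_edge 0.71 [413.  232.5]
flap_edge 0.58 [280. 303.]
sill 0.56 [280.2 300.5]
```

The flap pixels match the initial shut state, and the shelf and bench are clear. I'll check for the packs through the window with a finer difference.

Run:
```python
from h import *
for c,f,(x0,y0,x1,y1) in(("top","top0",(385,230,475,355)),("scene","scene0",(195,230,300,310))):
    d=cam(c);n=d["image"].mean(-1);o=cv2.imread(f"pics/{f}.png").mean(-1)
    print(c,"new");print(n[y0:y1:8,x0:x1:7].astype(int));print("diff");print((n-o)[y0:y1:8,x0:x1:7].astype(int))
print(ctrl.observe()["time"])
```

```text
top new
[[ 81 119 120 118 120 119 121 121 122 151 196 209 209]
 [ 84 121 118 218 218 205 167 126 119 120 122 119 120]
 [ 98 121 144 218 218 218 218 218 217 217 217 214 132]
 [116 118 200 218 210 206 215 218 218 218 218 217 120]
 [121 119 216 218 175 196 204 202 213 217 217 217 119]
 [119 120 217 217 205 205 204 198 216 217 217 217 119]
 [120 121 216 215 205 205 205 204 217 216 215 198 117]
 [120 124 217 198 205 205 204 203 217 217 217 167 120]
 [122 167 216 202 205 205 205 215 217 217 216 129 119]
 [120 208 216 206 206 205 205 218 218 217 202 118 120]
 [121 217 198 204 204 205 209 217 218 217 195 119 121]
 [122 218 202 205 205 205 217 217 218 217 194 121 122]
 [121 218 205 205 205 204 217 217 218 202 189 123 122]
 [118 139 178 201 204 204 217 216 216 195 159 118 122]
 [119 118 118 119 118 120 120 123 149 178 121 121 123]
 [123 118 118 119 119 120 120 120 121 122 116 118 123]]
diff
[[  5   6   5   6   6   7   7   7   6   7   8   9   7]
 [  5   6   6   8   8   8   7   6   6   6   8   6   6]
 [  4   7   7   9   9   9   9   8   8   8   8   8   5]
 [  4   7   9   8   0  -3   6  10   9   9
[... 1258 characters left out ...]
 80  81  82  81  85 125 124 126 129  92  89 113 198 197]]
diff
[[  3   4   3   2   3   6   6   2   5   3   5   3   4   4   4]
 [  5   4   6   6   4   5   6   6   6   6   5   6   2   5   4]
 [  1   3   5   7   5   4   5   7   7   4   4   4   5   3   2]
 [  7   8   7   5   5   3   7   3   4   6   7   5   7   4   4]
 [  4   3   3   6   7   5   6   7   4   9   8   5   5   5   5]
 [  5   5   2   5   6   6   7   8   5   5   5   8   7   6   3]
 [  1   1   7   6   4  11  -7   0   7   5   6   7   5   4   6]
 [  4   2   2   2   5   4  -4  -5  -3   0 -13   5   6   5   4]
 [  5   1   3   0   3   4   5  -3  -4 -22   6   4   4  10 139]
 [  5   3   3   3   1   4   5   3   5   6   5   4   8  95 144]]
36.825
```

```bash
python3 -c "
from station import ctrl
print(ctrl.sign_off())"
```

```text
the job is handed in; nothing more can be done
None
```

The job is handed in at about 37 s of the 72 s: both packs read as inside the returns box with the flap shut, and the spool stands upright on the bench; I moved nothing else, though I had no pictures left to view the final state, so it rests on pixel and network readings, and no verdict came back.

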